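Push the row of vial racks home in the sampler and start it

TASK

Push the row of five blue vial racks along the tray of the sampler as one train, pushing only on the rear rack, until the front rack is fully home against the stop and all five stand square and tight together. Slide them steadily, without ramming the stop, and do not grip, lift or tip any rack. Then press the green start key fully down, let it spring back, and leave everything else on the bench where it is.

Things in the scene. Friction and masses are not known exactly. Their poses are not given: they have to be found in the camera images.
- sampler: the fixed sampler: aluminium loading tray and white machine. Origin on the bench under the middle of the tray; +y runs along the tray from stop to open loading end, +x across it; racks are pushed towards -y. Tray floor 10 mm above the bench, 134 mm wide between side lips 12 mm high; a steel guide rail 8 mm wide, 6 mm high runs along its middle. Sliding the loaded row takes about 1.5 to 4 N
- stop (a point): centre of the face of the black stop plate (50 mm tall), 30 mm above the bench, axes as the sampler's. With the row fully home the rack centres lie 13.5, 40.5, 67.5, 94.5 and 121.5 mm from this face towards +y, and the rear face of rack 5 lies 135 mm from it
- load_end (a point): middle of the tray's open loading end, on the floor, 315 mm from the stop's face; no lip there
- tower_edge (a point): middle of the top edge of the face of the white needle tower that looks to the sampler's -x (over the keypad), 192 mm above the bench; the tower is 135 mm deep (x), 205 mm wide (y). It stands on the machine's 64 mm high base, which fills y = -167 to -382 and x = -115 to +215 mm in the sampler's frame; a small needle carriage juts 30 mm from this face, near the stop
- rack1: front rack of the row, nearest the stop: blue plastic rack 130 mm long (its x, across the tray), 27 mm thick (its y, along the tray), 34 mm tall, holding five capped 10 ml vials whose caps rise to 52 mm; loaded about 160 g. Origin: centre of its underside; its underside has a slot that straddles the guide rail
- rack2: second rack of the row: as the front rack, origin the same
- rack3: third rack of the row: as the front rack, origin the same
- rack4: fourth rack of the row: as the front rack, origin the same
- rack5: rearmost rack of the row, nearest the loading end; its free rear face looks to the sampler's +y: blue plastic rack 130 mm long (its x, across the tray), 27 mm thick (its y, along the tray), 34 mm tall, holding five capped 10 ml vials whose caps rise to 52 mm; loaded about 160 g. Origin: centre of its underside; its underside has a slot that straddles the guide rail
- start_key_top (a point): centre of the top of the green start key, a round spring key 26 mm wide on the low front part of the machine's base; it stands 9 mm proud of its grey collar and its top is 85 mm above the bench. It is pressed straight down
- start_key (a joint): travel of the start key: 0 out, 0.005 m fully down; it springs back. Fully down takes about 4 N
- spare_rack: bystander: another blue rack of vials with yellow end tags standing on the bench outside the tray, size as the others, origin under its centre; not part of the row
- lone_vial: bystander: one capped glass vial, 22 mm wide, 46 mm tall, origin under its centre
- beaker: bystander: glass beaker, 70 mm wide, 90 mm tall, origin under its centre
- reagent: bystander: amber bottle, 80 mm wide, 160 mm tall, origin under its centre
- wash_bottle: bystander: white wash bottle with red spout, 70 mm wide, 200 mm tall, origin under its centre
- cylinder: bystander: slim measuring cylinder on a 68 mm foot, 200 mm tall, origin under its centre
- crimper: bystander: hand crimper with black handles lying on the bench, 180 mm long, along its x, origin near its pivot

How it is judged:
On the way, in this order (a step that is already met when the one before it is completed fails the run):
1. the five racks are home against the stop, tight together and square in the tray (y of rack1 in the frame of sampler below -0.1385 m and y of rack2 in the frame of sampler below -0.1112 m and y of rack3 in the frame of sampler below -0.0839 m and y of rack4 in the frame of sampler below -0.0566 m and y of rack5 in the frame of sampler below -0.0293 m and angle between the x axis of each of rack1, rack2, rack3, rack4, rack5 and the x axis of sampler, either way round below 0.06 rad and height (world z) of each of rack1, rack2, rack3, rack4, rack5 below 0.014 m), for 0.2 s.
2. the start key is pressed fully down (value of joint start_key above 0.004 m), for 0.05 s.
At the end, for the whole second after the job is handed in: every rack stands upright in the tray, square within 0.06 rad and at rest, and within 3 to 4 mm of its place in the tight row against the stop (centres 13.5, 40.5, 67.5, 94.5, 121.5 mm from the stop's face); the start key has been pressed at least 4 mm down after that and is out again (all of step 1 and linear speed of each of rack1, rack2, rack3, rack4, rack5 below 0.01 m/s and angle between each of rack1, rack2, rack3, rack4, rack5's own z axis and vertical below 0.06 rad and value of joint start_key below 0.0015 m); the robot touches nothing.
It fails at once if a rack of the row is lifted more than 12 mm or tipped more than 0.3 rad (height (world z) of any of rack1, rack2, rack3, rack4, rack5 above 0.022 m or angle between any of rack1, rack2, rack3, rack4, rack5's own z axis and vertical above 0.3 rad).
It fails at once if the robot pushes or holds one of the four racks ahead of the rear one (contact force between any of the arm, the fingers and rack1 above 2 N or contact force between any of the arm, the fingers and rack2 above 2 N or contact force between any of the arm, the fingers and rack3 above 2 N or contact force between any of the arm, the fingers and rack4 above 2 N).
It fails at once if the row is shoved faster than 0.35 m/s, or rammed against the stop with more than 45 N (linear speed of any of rack1, rack5 above 0.35 m/s or contact force between rack1 and sampler above 45 N).
It fails at once if the start key is pressed before the row is home (value of joint start_key above 0.003 m and y of rack5 in the frame of sampler above -0.0255 m).
It fails at once if a bystander is shifted more than 20 mm or tipped (distance of any of spare_rack, lone_vial, beaker, reagent, wash_bottle, cylinder, crimper from where it was at the start of the episode above 0.02 m or angle between any of spare_rack, lone_vial, beaker, reagent, wash_bottle, cylinder, crimper's own z axis and vertical above 0.3 rad).
It also fails if it takes over 40 s, if anything falls off the work surface, if the arm or the gripper's body presses on something with over 40 N, if the wrist force passes 120 N, or if a joint passes its speed limit or range.

ROBOT

A 6-joint arm with a two-finger parallel gripper is mounted at the origin on the work surface. World frame = base frame: x ahead of the robot, y to its left, z up, the work surface at z = 0. Lengths are in m, angles in rad, forces in N, time in s.
With the tool pointing down it reaches from about 0.325 to 0.85 m from the base axis. Payload 15.5 kg.
Tool frame: the origin (TCP) lies at the very end of the fingers, on their centre line; the grasp point (between the pads) lies 19 mm behind it (robot.grasp_offset is the distance from the TCP to the grasp point, in m); z points along the fingers, y is the direction in which the jaws open and shut (so a half turn about z gives the same grasp; the last joint's range is limited). The gripper opens to 91 mm and grips with 3 to 60 N. Pads are 32 mm wide; open, the fingers measure 118 mm over their backs; the gripper's body (76 mm by 178 mm) begins 60 mm behind the grasp point.
Start: joints at [1.188, 0.494, 1.345, -0, 1.302, -0.096], TCP at [0.177, 0.599, 0.214] pointing down, gripper open.
Joint ranges: [-2.91, 2.91], [-0.82, 2.16], [0.22, 2.67], [-1.22, 4.37], [0.12, 2.79], [-3.08, 3.08]. Speed limits (rad/s): [1.89, 1.89, 2.57, 3.01, 3.01, 3.01].

INTERFACE

Orientations are given as a unit quaternion [w, x, y, z].
In Python, from station import robot, vision, spotter gives the robot as it stands. The module is installed in compiled form; this text tells all that it offers.
- The arm moves only by the tool apply_moves, never from a script. Its argument "increments" is a list of rows, each an object of numbers: "tx", "ty", "tz": the shift along the tool's x, y, z in cm; "ax", "ay", "az": the turn, a rotation vector about the tool's x, y, z in degrees; "grip": the finger opening in cm, from 0 to 9.12. In form: [{"tx": .., "ty": .., "tz": .., "ax": .., "ay": .., "az": .., "grip": ..}, ...]. A call has exactly 10 rows; each row is the pose to reach, as a shift and turn from the pose measured when the call began, along the tool's axes at that moment; what a row does not reach only later rows make up. A row lasts 1/12 s, in which the tool goes at most 41.7 mm and 7.16 degrees, less where a joint would pass 70% of its speed; a pose out of reach is approached as far as the arm can. A call with a gripper value outside its range is refused whole. The fingers move at their own pace and stop on an object; "grip_force" is the grip in N (left out, the last holds). Time passes only in rows, so rows that repeat a pose let the fingers close, or fill a call up. It gives the time, the measured TCP pose, the force and the opening at its end, in the units of the state.
- robot.state(): the state, without advancing time (a new reading comes with each control period).
- vision.capture(name): name is "scene" or "top" or "wrist"; returns the picture (400x640x3 uint8, blue, green, red); there is no depth.
- vision.camera_params(name): a dict with "fx", "fy", "cx", "cy" (pixels), "rvec" (rotation vector, rad) and "tvec" (3), from world to camera coordinates, as OpenCV has them. Camera axes: x right, y down, z forward; pixel columns grow to the right and rows downward; lengths in m; the calibration is good to about 2 mm. A picture is of the moment at which its call begins: read the wrist's pose just before it. camera_params takes no time and is no camera call; for the wrist camera it gives the pose at the moment of the call.
- robot.sign_off(): hands the job in, once; it reports no verdict.
Trained networks look in the newest picture that a camera, given by its name, has taken for a name from the list of things; names that differ only in an ending like _2 or _b are one class to them, and where a whole thing is asked for, a point or a joint stands for the part that bears it (a point fixed in the world has none). Each returns a list of dicts, best first, with "conf" (0 to 1); they miss things now and then, are a little off and sometimes report something else, mostly with a low value. They report only what shows in the picture. A call takes as long as a camera call.
- spotter.regions_of(camera, target): "pixels" (400x640 bool, what is visible of it) and "bbox" ([left, top, width, height] in pixels, round what is visible of it).
The state is a dict: "time_s": time; "joint_pos": joint angles; "qd": joint speeds; "effort": joint torques, N m; "tool_pos": TCP position; "eef_rot": TCP orientation; "force": force on the tool from outside, world axes, zero at the start; "torque": the same for the moment, N m; "gripper_width": opening from 0.0 (shut) to 1.0 (fully open).
Only numpy, scipy, OpenCV 4.12 (cv2) and the standard library are available. Lean on these libraries where they do the work, as an engineer would, in place of code of your own. Each camera call takes 0.05 s, during which the arm holds its last target. There are 200 camera calls.

## Working session

There is one attempt and no reset: what is moved stays moved. The work goes in short steps, Python scripts to look and compute and a tool call to move; the robot and the scene stay as the last step left them, time stands still between calls to the robot, and variables do not carry over. Pictures are saved under pics/ and viewed, about 8 in all and at most 12, crops included, and the job is handed in when it is done.

Besides the shell and the picture viewer there is one more tool, called after ">>>" as a command line: name --argument value ..., lists and objects as JSON in quotes. apply_moves: Moves the arm, as the interface text tells. Its arguments: {"type":"object","properties":{"increments":{"type":"array"},"grip_force":{"type":"number"}},"required":["increments"]}

```bash
mkdir -p pics; python3 - <<'E'
from station import robot, vision, spotter
import cv2, numpy as np
print(robot.state())
for n in ("scene","top"):
    im=vision.capture(n); cv2.imwrite(f"pics/{n}0.png",im)
    p=vision.camera_params(n); R=cv2.Rodrigues(np.array(p["rvec"]))[0]; print(n,p, -R.T@np.array(p["tvec"]))
E
```

```text
{'time_s': 0.0, 'joint_pos': array([ 1.18851948e+00,  4.94178973e-01,  1.34614107e+00,  9.32752639e-06,
        1.30252295e+00, -9.54955755e-02]), 'qd': array([-1.66415923e-03,  9.27120650e-04,  1.21468088e-03, -2.33306568e-03,
        1.90037136e-03,  1.03240870e-05]), 'effort': array([-2.67535397e-03, -8.78848314e+01, -3.81830442e+01,  7.03902449e-02,
        5.38168650e-02, -1.08808133e-04]), 'tool_pos': array([0.17663502, 0.59910975, 0.21333753]), 'eef_rot': array([-1.52296866e-04,  1.42900966e-01,  9.89736795e-01, -6.06353727e-04]), 'force': array([ 0.60505708, -0.68649627,  0.68201465]), 'torque': array([-0.002223  ,  0.00235337,  0.0461601 ]), 'gripper_width': 0.999692342598242}
scene {'fx': 409.4262492840446, 'fy': 409.4262492840446, 'cx': 319.68617129858046, 'cy': 200.17746752161483, 'rvec': array([ 1.0130165 ,  2.47798129, -0.96516658]), 'tvec': array([ 0.32894497, -0.25818913,  1.66545943])} [1.18042038 0.69353703 1.0364534 ]
top {'fx': 406.4519686872132, 'fy': 406.4519686872132, 'cx': 316.16292405995415, 'cy': 207.2030042331998, 'rvec': array([ 2.17606344, -2.16962232,  0.11461487]), 'tvec': array([0.12555618, 0.57165933, 1.22504561])} [0.44640878 0.13408238 1.2751614 ]
```

View pics/scene0.png

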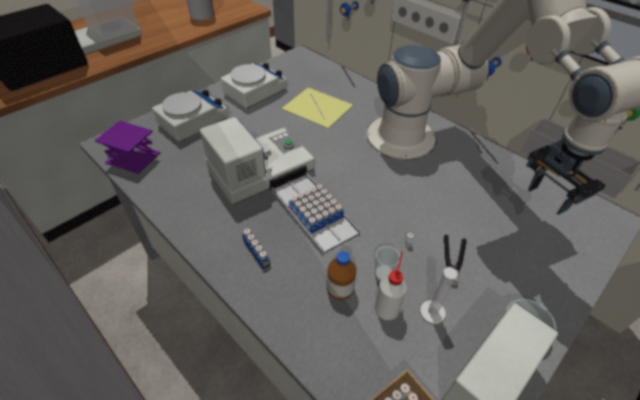

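View pics/top0.png

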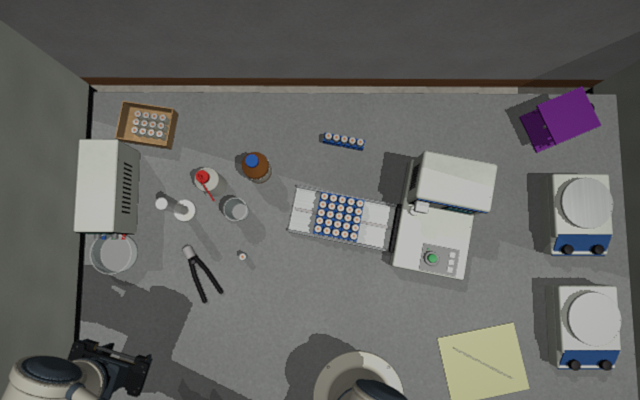

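The scene view shows the row on the tray at about (315,208), with the machine behind it at (240,160). The top view shows:
- the tray running from its load end at about (290,212) to the stop at about (393,228)
- the rack row at about (338,217)
- the green key at (431,258)

I'll zoom in next.

```bash
python3 - <<'E'
import cv2
im=cv2.imread("pics/top0.png")[170:290,280:480]
im=cv2.resize(im,None,fx=4,fy=4,interpolation=cv2.INTER_CUBIC)
for i in range(0,200,20): cv2.putText(im,str(280+i),(i*4,10),0,.4,(0,255,255),1); cv2.line(im,(i*4,12),(i*4,20),(0,255,255),1)
for i in range(0,120,20): cv2.putText(im,str(170+i),(0,i*4+5),0,.4,(0,255,255),1)
cv2.imwrite("pics/crop1.png",im)
E
cat > h.py <<'E'
import numpy as np, cv2
from station import robot, vision, spotter
def cam(n):
    p=vision.camera_params(n); R=cv2.Rodrigues(np.array(p["rvec"]))[0]; t=np.array(p["tvec"]).ravel()
    K=np.array([[p["fx"],0,p["cx"]],[0,p["fy"],p["cy"]],[0,0,1]]); return K,R,t
def ray(n,uv,z,c=None):
    K,R,t=c or cam(n); d=R.T@np.linalg.inv(K)@np.array([*uv,1.]); o=-R.T@t
    return o+d*(z-o[2])/d[2]
def proj(n,P,c=None):
    K,R,t=c or cam(n); q=(np.atleast_2d(P)@R.T+t)@K.T; return q[:,:2]/q[:,2:]
E
```

```text
(no output)
```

View pics/crop1.png

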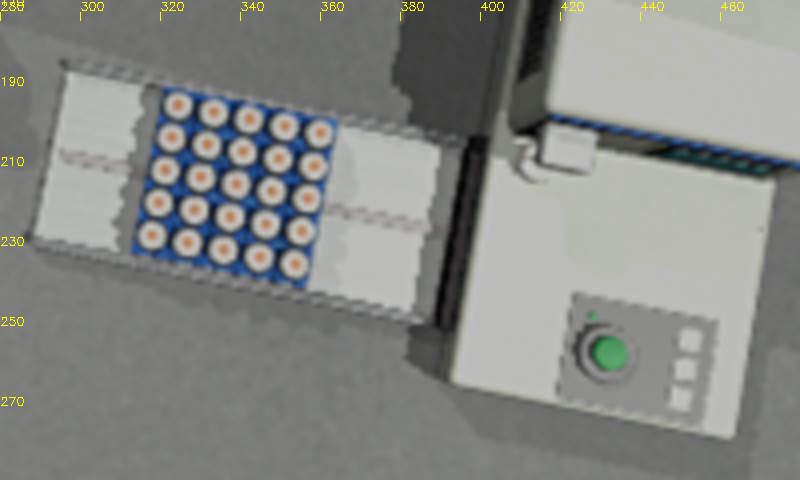

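The crop shows the row with its rear cap column at about (323,205) and its front column at about (357,219). The stop's black plate is at x≈395, the green key at (432,258), and the load end at about (292,209). Next I'll measure these.

```bash
python3 - <<'E'
from h import *
im=cv2.imread("pics/top0.png").astype(int)
c=cam("top")
sub=im[185:250,305:370]; b,g,r=[sub[...,i] for i in range(3)]
m=((r-b)>35).astype(np.uint8)
n,l,s,ce=cv2.connectedComponentsWithStats(m)
w=np.clip(r-b-20,0,None)
pts=[]
for i in range(1,n):
    if s[i,4]<2: continue
    x,y=ce[i]; xs,ys=np.meshgrid(np.arange(65),np.arange(65)); k=w*(np.hypot(xs-x,ys-y)<3)
    pts.append(ray("top",((k*xs).sum()/k.sum()+305,(k*ys).sum()/k.sum()+185),0.062,c))
pts=np.array(pts); print(len(pts)); cen=pts.mean(0)
from scipy.optimize import least_squares
# grid fit: axes yaw, pitch px, py=27mm
def assign(th):
    d=pts[:,:2]-cen[:2]; R=np.array([[np.cos(th),np.sin(th)],[-np.sin(th),np.cos(th)]]); return d@R.T
best=None
for th in np.radians(np.arange(-25,0,.1)):
    q=assign(th); e=((q[:,1]/.027-np.round(q[:,1]/.027))**2).sum()
    if best is None or e<best[0]: best=(e,th)
q=assign(best[1]); print("yaw deg",np.degrees(best[1]),best[0],"cen",cen)
for k in range(-2,3):
    s_=q[np.round(q[:,1]/.027)==k]; print(k,len(s_),s_[:,1].mean().round(4),np.sort(s_[:,0]).round(4))
f=lambda x,y:((x+.5)/4-.5+280,(y+.5)/4-.5+170)
key=ray("top",f(610,352),.085,c)
print("key",key)
for nm,p,z in [("loadA",(65,65),.022),("loadB",(35,240),.022),("railend",(60,156),.016),("stopTopFar",(483,138),.05),("stopTopNear",(447,325),.05),
   ("tower corner1",(556,112),.192),("basecorner",(450,385),.064),("basecorner2",(733,438),.064)]:
    P=ray("top",f(*p),z,c); print(nm,P.round(4))
g=im[230:275,415:450]; b,gg,r=[g[...,i] for i in range(3)]
mk=(gg-r>30)&(gg-b>20); ys,xs=np.nonzero(mk); print("green",xs.mean()+415,ys.mean()+230,len(xs))
E
```

```text
25
yaw deg -11.199999999999804 0.006606105418320559 cen [0.54298851 0.05989258 0.062     ]
-2 5 -0.0546 [-0.0499 -0.0249  0.0002  0.025   0.0503]
-1 5 -0.0273 [-0.0501 -0.0252 -0.0002  0.025   0.0503]
0 5 0.0 [-0.05   -0.0252 -0.0001  0.025   0.0502]
1 5 0.0273 [-0.0499 -0.0252  0.0001  0.0249  0.0499]
2 5 0.0546 [-0.0501 -0.0252  0.0003  0.025   0.0498]
key [ 0.41915636 -0.21046045  0.085     ]
loadA [0.6384 0.1906 0.022 ]
loadB [0.5022 0.2126 0.022 ]
railend [0.5678 0.1942 0.016 ]
stopTopFar [ 0.5793 -0.1282  0.05  ]
stopTopNear [ 0.4381 -0.0986  0.05  ]
tower corner1 [ 0.5817 -0.1473  0.192 ]
basecorner [ 0.3942 -0.0975  0.064 ]
basecorner2 [ 0.356  -0.3057  0.064 ]
green 431.83076923076925 257.4 65
```

```bash
cat >> h.py <<'E'
from scipy.spatial.transform import Rotation as Ro
TH=np.radians(-11.2); XS=np.array([np.cos(TH),np.sin(TH),0]); YS=np.array([-np.sin(TH),np.cos(TH),0]); CEN=np.array([.5430,.0599,0.])
def S(x,y,z): return CEN+x*XS+y*YS+np.array([0,0,z])   # frame: row centre as found at start
def go(P):
    s=robot.state(); w,x,y,z=s["eef_rot"]; R=Ro.from_quat([x,y,z,w])
    G=Ro.from_matrix(np.c_[YS,XS,[0,0,-1]])
    print("t",round(s["time_s"],2),"tcp",s["tool_pos"].round(4),"rowframe",((s["tool_pos"]-CEN)@np.c_[XS,YS,[0,0,1]]).round(4),"F",s["force"].round(2),"w",round(s["gripper_width"],3))
    print("  cm",(R.inv().apply(np.array(P)-s["tool_pos"])*100).round(2),"deg",np.degrees((R.inv()*G).as_rotvec()).round(2))
E
python3 -c "
from h import *
go(S(0,.114,.25)); c=cam('top')
print('key green',ray('top',(431.83,257.4),.085,c), 'rowframe',(ray('top',(431.83,257.4),.085,c)-CEN)@np.c_[XS,YS,[0,0,1]])
for n,p,z in [('wash',(207,180),.1),('cyl',(175,207),.1),('reagent',(256,166),.1),('beaker',(235,208),.09)]: print(n,ray('top',p,z,c).round(3))
"
```

```text
t 0.1 tcp [0.1767 0.5992 0.2134] rowframe [-0.4641  0.4578  0.2134] F [ 0.51  0.87 -0.91] w 0.998
  cm [-49.35 -30.01  -3.63] deg [-6.000e-02  4.000e-02  8.477e+01]
key green [ 0.41980454 -0.20961688  0.085     ] rowframe [-0.06849978 -0.28831276  0.085     ]
wash [0.643 0.447 0.1  ]
cyl [0.563 0.537 0.1  ]
reagent [0.685 0.304 0.1  ]
beaker [0.562 0.365 0.09 ]
```

>>> apply_moves --increments '[{"tx": -2,"ty": -1,"tz": -1.5,"az": 3,"grip": 9.1},{"tx": -5,"ty": -3,"tz": -3,"az": 8,"grip": 9.1},{"tx": -8,"ty": -5,"tz": -3.6,"az": 14,"grip": 9.1},{"tx": -11,"ty": -7,"tz": -3.6,"az": 20,"grip": 9.1},{"tx": -14,"ty": -9,"tz": -3.6,"az": 26,"grip": 9.1},{"tx": -17.5,"ty": -11,"tz": -3.6,"az": 32,"grip": 9.1},{"tx": -21,"ty": -13,"tz": -3.6,"az": 38,"grip": 9.1},{"tx": -24.5,"ty": -15,"tz": -3.6,"az": 44,"grip": 9.1},{"tx": -28,"ty": -17,"tz": -3.6,"az": 49,"grip": 9.1},{"tx": -31,"ty": -19,"tz": -3.6,"az": 54,"grip": 9.1}]'

```text
validation failed for argument at $.in...
```

```bash
python3 -c "
from h import *
go(S(0,.114,.25))"
```

```text
t 0.1 tcp [0.1767 0.5992 0.2134] rowframe [-0.4641  0.4578  0.2134] F [ 0.51  0.87 -0.91] w 0.998
  cm [-49.35 -30.01  -3.63] deg [-6.000e-02  4.000e-02  8.477e+01]
```

>>> apply_moves --increments '[{"tx": -2,"ty": -1,"tz": -1.5,"ax": 0,"ay": 0,"az": 3,"grip": 9.1},{"tx": -5,"ty": -3,"tz": -3,"ax": 0,"ay": 0,"az": 8,"grip": 9.1},{"tx": -8,"ty": -5,"tz": -3.6,"ax": 0,"ay": 0,"az": 14,"grip": 9.1},{"tx": -11,"ty": -7,"tz": -3.6,"ax": 0,"ay": 0,"az": 20,"grip": 9.1},{"tx": -14,"ty": -9,"tz": -3.6,"ax": 0,"ay": 0,"az": 26,"grip": 9.1},{"tx": -17.5,"ty": -11,"tz": -3.6,"ax": 0,"ay": 0,"az": 32,"grip": 9.1},{"tx": -21,"ty": -13,"tz": -3.6,"ax": 0,"ay": 0,"az": 38,"grip": 9.1},{"tx": -24.5,"ty": -15,"tz": -3.6,"ax": 0,"ay": 0,"az": 44,"grip": 9.1},{"tx": -28,"ty": -17,"tz": -3.6,"ax": 0,"ay": 0,"az": 49,"grip": 9.1},{"tx": -31,"ty": -19,"tz": -3.6,"ax": 0,"ay": 0,"az": 54,"grip": 9.1}]'

```text
time_s: 0.93
tool_pos: [0.4217, 0.3274, 0.2495]
eef_rot: [0.0, 0.579, 0.816, -0.001]
force: [1.2, 1.3, -0.4]
gripper_width: 0.998
```

```bash
python3 -c "
from h import *
go(S(0,.114,.25))"
```

```text
t 0.93 tcp [0.4217 0.3274 0.2495] rowframe [-0.171   0.2389  0.2495] F [ 1.22  1.29 -0.43] w 0.998
  cm [-19.43   8.4   -0.04] deg [-2.000e-02  7.000e-02  3.049e+01]
```

>>> apply_moves --increments '[{"tx": -2.4,"ty": 1,"tz": 0,"ax": 0,"ay": 0,"az": 5,"grip": 9.1},{"tx": -5,"ty": 2.2,"tz": 0,"ax": 0,"ay": 0,"az": 10,"grip": 9.1},{"tx": -8,"ty": 3.5,"tz": 0,"ax": 0,"ay": 0,"az": 15,"grip": 9.1},{"tx": -11,"ty": 4.8,"tz": 0,"ax": 0,"ay": 0,"az": 20,"grip": 9.1},{"tx": -14,"ty": 6.1,"tz": 0,"ax": 0,"ay": 0,"az": 25,"grip": 9.1},{"tx": -17,"ty": 7.4,"tz": 0,"ax": 0,"ay": 0,"az": 29,"grip": 9.1},{"tx": -19,"ty": 8.2,"tz": 2,"ax": 0,"ay": 0,"az": 30.5,"grip": 9.1},{"tx": -19.4,"ty": 8.4,"tz": 5,"ax": 0,"ay": 0,"az": 30.5,"grip": 9.1},{"tx": -19.4,"ty": 8.4,"tz": 8,"ax": 0,"ay": 0,"az": 30.5,"grip": 9.1},{"tx": -19.4,"ty": 8.4,"tz": 10,"ax": 0,"ay": 0,"az": 30.5,"grip": 9.1}]'

```text
time_s: 1.77
tool_pos: [0.5642, 0.171, 0.1468]
eef_rot: [-0.0, 0.773, 0.634, -0.002]
force: [-0.6, -0.0, 0.6]
gripper_width: 1.001
```

```bash
python3 -c "
from h import *
go(S(0,.114,.026)); cv2.imwrite('pics/w1.png',np.hstack([vision.capture('wrist')[::1,::1]])); im=vision.capture('top'); cv2.imwrite('pics/t1.png',im)
a=cv2.resize(im[150:280,250:480],(460,260)); b=cv2.resize(cv2.imread('pics/w1.png'),(460,288)); cv2.imwrite('pics/v1.png',np.vstack([a,b]))"
```

```text
t 1.77 tcp [0.5642 0.171  0.1468] rowframe [-0.0008  0.1131  0.1468] F [-0.59 -0.02  0.57] w 1.001
  cm [ 0.12  0.11 12.08] deg [-0.15  0.13 -0.07]
```

View pics/v1.png

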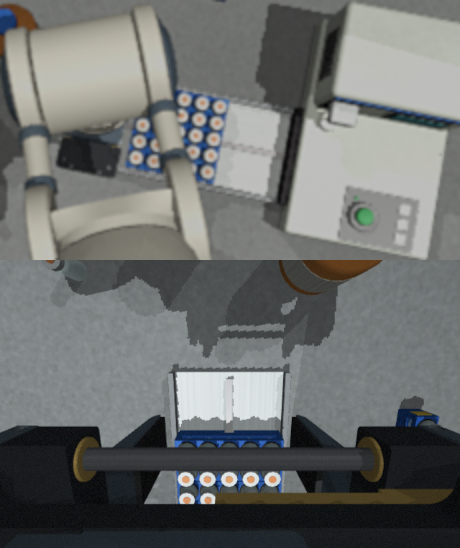

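The wrist view shows rack 5 centred between the open fingers and the tray clear behind it, with the load end towards the top of the image. The top view confirms the arm is over the loading end. I'll narrow the fingers slightly and descend.

>>> apply_moves --increments '[{"tx": 0.1,"ty": 0.1,"tz": 2,"ax": -0.1,"ay": 0.1,"az": 0,"grip": 8},{"tx": 0.1,"ty": 0.1,"tz": 4.5,"ax": -0.1,"ay": 0.1,"az": 0,"grip": 8},{"tx": 0.1,"ty": 0.1,"tz": 7,"ax": -0.1,"ay": 0.1,"az": 0,"grip": 8},{"tx": 0.1,"ty": 0.1,"tz": 9,"ax": -0.1,"ay": 0.1,"az": 0,"grip": 8},{"tx": 0.1,"ty": 0.1,"tz": 10.5,"ax": -0.1,"ay": 0.1,"az": 0,"grip": 8},{"tx": 0.1,"ty": 0.1,"tz": 11.4,"ax": -0.1,"ay": 0.1,"az": 0,"grip": 8},{"tx": 0.1,"ty": 0.1,"tz": 11.9,"ax": -0.1,"ay": 0.1,"az": 0,"grip": 8},{"tx": 0.1,"ty": 0.1,"tz": 12.1,"ax": -0.1,"ay": 0.1,"az": 0,"grip": 8},{"tx": 0.1,"ty": 0.1,"tz": 12.1,"ax": -0.1,"ay": 0.1,"az": 0,"grip": 8},{"tx": 0.1,"ty": 0.1,"tz": 12.1,"ax": -0.1,"ay": 0.1,"az": 0,"grip": 8}]'

```text
time_s: 2.7
tool_pos: [0.5639, 0.1719, 0.0263]
eef_rot: [-0.001, 0.773, 0.635, -0.001]
force: [0.8, -0.6, 0.8]
gripper_width: 0.882
```

```bash
python3 -c "
from h import *
go(S(0,.0683+.016,.026))"
```

```text
t 2.7 tcp [0.5639 0.1719 0.0263] rowframe [-0.0013  0.114   0.0263] F [ 0.76 -0.64  0.83] w 0.882
  cm [-2.97  0.13  0.03] deg [-0.17  0.08 -0.02]
```

>>> apply_moves --increments '[{"tx": -0.5,"ty": 0.1,"tz": 0,"ax": -0.2,"ay": 0.1,"az": 0,"grip": 8},{"tx": -1.2,"ty": 0.1,"tz": 0,"ax": -0.2,"ay": 0.1,"az": 0,"grip": 8},{"tx": -1.8,"ty": 0.1,"tz": 0,"ax": -0.2,"ay": 0.1,"az": 0,"grip": 8},{"tx": -2.3,"ty": 0.1,"tz": 0,"ax": -0.2,"ay": 0.1,"az": 0,"grip": 8},{"tx": -2.6,"ty": 0.1,"tz": 0,"ax": -0.2,"ay": 0.1,"az": 0,"grip": 8},{"tx": -2.9,"ty": 0.1,"tz": 0,"ax": -0.2,"ay": 0.1,"az": 0,"grip": 8},{"tx": -3.2,"ty": 0.1,"tz": 0,"ax": -0.2,"ay": 0.1,"az": 0,"grip": 8},{"tx": -3.5,"ty": 0.1,"tz": 0,"ax": -0.2,"ay": 0.1,"az": 0,"grip": 8},{"tx": -3.9,"ty": 0.1,"tz": 0,"ax": -0.2,"ay": 0.1,"az": 0,"grip": 8},{"tx": -4.3,"ty": 0.1,"tz": 0,"ax": -0.2,"ay": 0.1,"az": 0,"grip": 8}]'

```text
time_s: 3.53
tool_pos: [0.5566, 0.1295, 0.0264]
eef_rot: [0.0, 0.773, 0.635, 0.0]
force: [0.9, 3.8, 1.5]
gripper_width: 0.876
```

```bash
python3 -c "
from h import *
go(S(0,.0683+.016-.1035,.026))"
```

```text
t 3.53 tcp [0.5566 0.1295 0.0264] rowframe [-0.0002  0.0709  0.0264] F [0.94 3.77 1.53] w 0.876
  cm [-9.01  0.02  0.03] deg [ 0.04 -0.04 -0.01]
```

>>> apply_moves --increments '[{"tx": -0.6,"ty": 0,"tz": 0,"ax": 0,"ay": 0,"az": 0,"grip": 8},{"tx": -1.3,"ty": 0,"tz": 0,"ax": 0,"ay": 0,"az": 0,"grip": 8},{"tx": -2,"ty": 0,"tz": 0,"ax": 0,"ay": 0,"az": 0,"grip": 8},{"tx": -2.7,"ty": 0,"tz": 0,"ax": 0,"ay": 0,"az": 0,"grip": 8},{"tx": -3.4,"ty": 0,"tz": 0,"ax": 0,"ay": 0,"az": 0,"grip": 8},{"tx": -4.1,"ty": 0,"tz": 0,"ax": 0,"ay": 0,"az": 0,"grip": 8},{"tx": -4.8,"ty": 0,"tz": 0,"ax": 0,"ay": 0,"az": 0,"grip": 8},{"tx": -5.4,"ty": 0,"tz": 0,"ax": 0,"ay": 0,"az": 0,"grip": 8},{"tx": -6,"ty": 0,"tz": 0,"ax": 0,"ay": 0,"az": 0,"grip": 8},{"tx": -6.5,"ty": 0,"tz": 0,"ax": 0,"ay": 0,"az": 0,"grip": 8}]'

```text
time_s: 4.37
tool_pos: [0.5438, 0.0651, 0.0264]
eef_rot: [0.0, 0.773, 0.635, 0.0]
force: [1.6, 4.0, 2.2]
gripper_width: 0.878
```

```bash
python3 -c "
from h import *
go(S(0,.0683+.016-.1035,.026))
im=vision.capture('top'); a=cv2.resize(im[170:290,280:480],None,fx=3,fy=3,interpolation=cv2.INTER_CUBIC); cv2.imwrite('pics/t2.png',im);cv2.imwrite('pics/v2.png',a)"
```

```text
t 4.37 tcp [0.5438 0.0651 0.0264] rowframe [-0.0002  0.0052  0.0264] F [1.61 4.03 2.24] w 0.878
  cm [-2.44  0.02  0.04] deg [ 0.04 -0.04 -0.02]
```

View pics/v2.png

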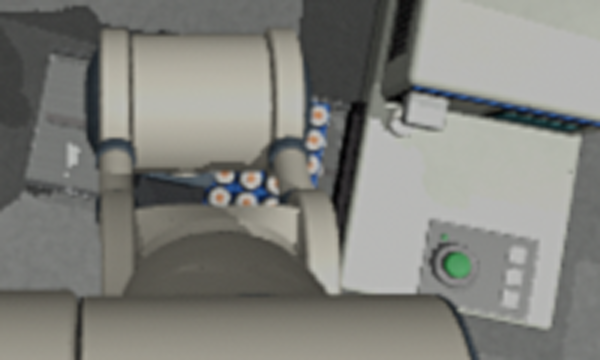

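The row is moving as one train, and the front caps (at about x=318 in the crop) are close to the stop at about x=345. I'll slow down now.

>>> apply_moves --increments '[{"tx": -0.4,"ty": 0,"tz": 0,"ax": 0,"ay": 0,"az": 0,"grip": 8},{"tx": -0.7,"ty": 0,"tz": 0,"ax": 0,"ay": 0,"az": 0,"grip": 8},{"tx": -1,"ty": 0,"tz": 0,"ax": 0,"ay": 0,"az": 0,"grip": 8},{"tx": -1.2,"ty": 0,"tz": 0,"ax": 0,"ay": 0,"az": 0,"grip": 8},{"tx": -1.35,"ty": 0,"tz": 0,"ax": 0,"ay": 0,"az": 0,"grip": 8},{"tx": -1.45,"ty": 0,"tz": 0,"ax": 0,"ay": 0,"az": 0,"grip": 8},{"tx": -1.55,"ty": 0,"tz": 0,"ax": 0,"ay": 0,"az": 0,"grip": 8},{"tx": -1.65,"ty": 0,"tz": 0,"ax": 0,"ay": 0,"az": 0,"grip": 8},{"tx": -1.75,"ty": 0,"tz": 0,"ax": 0,"ay": 0,"az": 0,"grip": 8},{"tx": -1.8,"ty": 0,"tz": 0,"ax": 0,"ay": 0,"az": 0,"grip": 8}]'

```text
time_s: 5.25
tool_pos: [0.5401, 0.0467, 0.0263]
eef_rot: [0.0, 0.773, 0.635, 0.0]
force: [1.9, 3.9, 0.8]
gripper_width: 0.878
```

```bash
python3 -c "
from h import *
go(S(0,.0683+.016-.1035,.026))"
```

```text
t 5.25 tcp [0.5401 0.0467 0.0263] rowframe [-0.0003 -0.0136  0.0263] F [1.91 3.87 0.83] w 0.878
  cm [-0.56  0.03  0.03] deg [ 0.03 -0.01 -0.02]
```

>>> apply_moves --increments '[{"tx": -0.04,"ty": 0,"tz": 0,"ax": 0,"ay": 0,"az": 0,"grip": 8},{"tx": -0.08,"ty": 0,"tz": 0,"ax": 0,"ay": 0,"az": 0,"grip": 8},{"tx": -0.12,"ty": 0,"tz": 0,"ax": 0,"ay": 0,"az": 0,"grip": 8},{"tx": -0.15,"ty": 0,"tz": 0,"ax": 0,"ay": 0,"az": 0,"grip": 8},{"tx": -0.18,"ty": 0,"tz": 0,"ax": 0,"ay": 0,"az": 0,"grip": 8},{"tx": -0.2,"ty": 0,"tz": 0,"ax": 0,"ay": 0,"az": 0,"grip": 8},{"tx": -0.22,"ty": 0,"tz": 0,"ax": 0,"ay": 0,"az": 0,"grip": 8},{"tx": -0.24,"ty": 0,"tz": 0,"ax": 0,"ay": 0,"az": 0,"grip": 8},{"tx": -0.25,"ty": 0,"tz": 0,"ax": 0,"ay": 0,"az": 0,"grip": 8},{"tx": -0.25,"ty": 0,"tz": 0,"ax": 0,"ay": 0,"az": 0,"grip": 8}]'

```text
time_s: 6.08
tool_pos: [0.5395, 0.0442, 0.0263]
eef_rot: [0.0, 0.773, 0.635, 0.0]
force: [0.6, 3.6, 0.7]
gripper_width: 0.878
```

>>> apply_moves --increments '[{"tx": -0.02,"ty": 0,"tz": 0,"ax": 0,"ay": 0,"az": 0,"grip": 8},{"tx": -0.04,"ty": 0,"tz": 0,"ax": 0,"ay": 0,"az": 0,"grip": 8},{"tx": -0.06,"ty": 0,"tz": 0,"ax": 0,"ay": 0,"az": 0,"grip": 8},{"tx": -0.08,"ty": 0,"tz": 0,"ax": 0,"ay": 0,"az": 0,"grip": 8},{"tx": -0.1,"ty": 0,"tz": 0,"ax": 0,"ay": 0,"az": 0,"grip": 8},{"tx": -0.12,"ty": 0,"tz": 0,"ax": 0,"ay": 0,"az": 0,"grip": 8},{"tx": -0.14,"ty": 0,"tz": 0,"ax": 0,"ay": 0,"az": 0,"grip": 8},{"tx": -0.16,"ty": 0,"tz": 0,"ax": 0,"ay": 0,"az": 0,"grip": 8},{"tx": -0.18,"ty": 0,"tz": 0,"ax": 0,"ay": 0,"az": 0,"grip": 8},{"tx": -0.18,"ty": 0,"tz": 0,"ax": 0,"ay": 0,"az": 0,"grip": 8}]'

```text
time_s: 6.92
tool_pos: [0.5392, 0.0424, 0.0263]
eef_rot: [0.0, 0.773, 0.635, 0.0]
force: [0.7, 4.2, 1.1]
gripper_width: 0.88
```

>>> apply_moves --increments '[{"tx": -0.02,"ty": 0,"tz": 0,"ax": 0,"ay": 0,"az": 0,"grip": 8},{"tx": -0.03,"ty": 0,"tz": 0,"ax": 0,"ay": 0,"az": 0,"grip": 8},{"tx": -0.04,"ty": 0,"tz": 0,"ax": 0,"ay": 0,"az": 0,"grip": 8},{"tx": -0.05,"ty": 0,"tz": 0,"ax": 0,"ay": 0,"az": 0,"grip": 8},{"tx": -0.06,"ty": 0,"tz": 0,"ax": 0,"ay": 0,"az": 0,"grip": 8},{"tx": -0.07,"ty": 0,"tz": 0,"ax": 0,"ay": 0,"az": 0,"grip": 8},{"tx": -0.08,"ty": 0,"tz": 0,"ax": 0,"ay": 0,"az": 0,"grip": 8},{"tx": -0.09,"ty": 0,"tz": 0,"ax": 0,"ay": 0,"az": 0,"grip": 8},{"tx": -0.1,"ty": 0,"tz": 0,"ax": 0,"ay": 0,"az": 0,"grip": 8},{"tx": -0.1,"ty": 0,"tz": 0,"ax": 0,"ay": 0,"az": 0,"grip": 8}]'

```text
time_s: 7.75
tool_pos: [0.5391, 0.0423, 0.0263]
eef_rot: [-0.0, 0.773, 0.635, 0.001]
force: [1.8, 15.0, 1.0]
gripper_width: 0.877
```

The force rose from about 4 N to 15 N over a 1 mm command with almost no motion, so the row is seated at the predicted spot. I'll back off and lift to check.

>>> apply_moves --increments '[{"tx": 0.1,"ty": 0,"tz": 0,"ax": 0,"ay": 0,"az": 0,"grip": 8},{"tx": 0.4,"ty": 0,"tz": 0,"ax": 0,"ay": 0,"az": 0,"grip": 8},{"tx": 1,"ty": 0,"tz": 0,"ax": 0,"ay": 0,"az": 0,"grip": 8},{"tx": 2,"ty": 0,"tz": 0,"ax": 0,"ay": 0,"az": 0,"grip": 8},{"tx": 3,"ty": 0,"tz": 0,"ax": 0,"ay": 0,"az": 0,"grip": 8},{"tx": 3.5,"ty": 0,"tz": -1,"ax": 0,"ay": 0,"az": 0,"grip": 8},{"tx": 3.5,"ty": 0,"tz": -3.5,"ax": 0,"ay": 0,"az": 0,"grip": 8},{"tx": 3.5,"ty": 0,"tz": -7,"ax": 0,"ay": 0,"az": 0,"grip": 4},{"tx": 3.5,"ty": 0,"tz": -11,"ax": 0,"ay": 0,"az": 0,"grip": 0},{"tx": 3.5,"ty": 0,"tz": -15,"ax": 0,"ay": 0,"az": 0,"grip": 0}]'

```text
time_s: 8.58
tool_pos: [0.5452, 0.0771, 0.1786]
eef_rot: [-0.0, 0.773, 0.635, 0.0]
force: [0.8, 0.6, 0.3]
gripper_width: 0.689
```

```bash
python3 -c "
from h import *
K=[.4198,-.2096,.2]
go(K); im=vision.capture('wrist'); cv2.imwrite('pics/w3.png',im)
c=cam('wrist'); R=c[1]; print('cam',-R.T@c[2],R[2])
print(proj('wrist',[S(x,.0135*0+.0683-.1035,.044) for x in(-.065,.065)],c), proj('wrist',K[:2]+[.085],c))"
```

```text
t 8.58 tcp [0.5452 0.0771 0.1786] rowframe [-0.0012  0.0172  0.1786] F [0.84 0.59 0.28] w 0.689
  cm [-30.55  -6.73  -2.17] deg [-0.01 -0.06  0.  ]
cam [0.56167409 0.14312321 0.3567584 ] [-0.03821732 -0.23932319 -0.97018753]
[[244.39811924 242.08215375]
 [379.3877681  241.63510158]] [[245.76077194 489.0651492 ]]
```

View pics/w3.png

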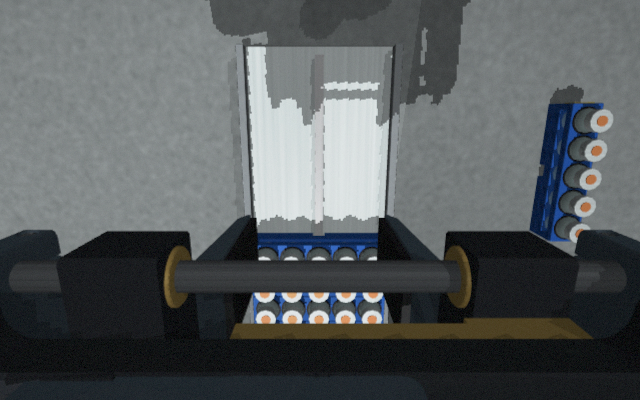

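The wrist view shows the row square with its rear edge at v≈240 (predicted 242) and the tray empty behind it. Next I'll move over the key, closing the fingers on the way, and check the row with the top camera from there.

>>> apply_moves --increments '[{"tx": -1,"ty": -1,"tz": -2,"ax": 0,"ay": 0,"az": 0,"grip": 0},{"tx": -4,"ty": -2.5,"tz": -3.5,"ax": 0,"ay": 0,"az": 0,"grip": 0},{"tx": -7.5,"ty": -4,"tz": -3.5,"ax": 0,"ay": 0,"az": 0,"grip": 0},{"tx": -11,"ty": -5.5,"tz": -3.5,"ax": 0,"ay": 0,"az": 0,"grip": 0},{"tx": -15,"ty": -6.7,"tz": -3.5,"ax": 0,"ay": 0,"az": 0,"grip": 0},{"tx": -19,"ty": -6.7,"tz": -3.5,"ax": 0,"ay": 0,"az": 0,"grip": 0},{"tx": -23,"ty": -6.7,"tz": -3.5,"ax": 0,"ay": 0,"az": 0,"grip": 0},{"tx": -26.5,"ty": -6.7,"tz": -3.5,"ax": 0,"ay": 0,"az": 0,"grip": 0},{"tx": -29.5,"ty": -6.7,"tz": -3.5,"ax": 0,"ay": 0,"az": 0,"grip": 0},{"tx": -30.5,"ty": -6.7,"tz": -3.5,"ax": 0,"ay": 0,"az": 0,"grip": 0}]'

```text
time_s: 9.47
tool_pos: [0.423, -0.2122, 0.2204]
eef_rot: [0.003, 0.773, 0.634, 0.004]
force: [0.9, 1.5, 0.6]
gripper_width: 0.001
```

```bash
python3 -c "
from h import *
K=[.4198,-.2096,.095]
go(K); im=vision.capture('top'); sc=vision.capture('scene')
a=cv2.resize(im[170:290,280:480],None,fx=3,fy=3,interpolation=cv2.INTER_CUBIC); b=cv2.resize(sc[100:260,190:370],(304,270)); b2=cv2.resize(vision.capture('wrist'),(296,185)); b2=cv2.copyMakeBorder(b2,0,85,0,0,0)
cv2.imwrite('pics/t4.png',im); cv2.imwrite('pics/s4.png',sc); cv2.imwrite('pics/v4.png',np.vstack([cv2.resize(a,(600,320)),np.hstack([b,b2])]))
c=cam('top'); I=im.astype(int); w=np.clip(I[...,2]-I[...,0]-20,0,None)[185:260,300:400]
m=(w>15).astype(np.uint8); n,l,s,ce=cv2.connectedComponentsWithStats(m)
P=np.array([(ray('top',(ce[i][0]+300,ce[i][1]+185),.062,c)-CEN)@np.c_[XS,YS,[0,0,1]] for i in range(1,n) if s[i,4]>=2])
P=P[np.argsort(P[:,1])]; print((P[:,:2]*1000).round(1).tolist())"
```

```text
t 9.47 tcp [ 0.423  -0.2122  0.2204] rowframe [-0.0648 -0.2902  0.2204] F [0.87 1.53 0.59] w 0.001
  cm [ 0.17 -0.5  12.53] deg [ 0.61 -0.12 -0.09]
[[24.7, -157.4], [50.5, -156.9], [0.1, -156.8], [-49.5, -156.7], [-24.9, -156.3], [-49.7, -130.5], [50.0, -130.1], [0.9, -130.0], [-24.6, -129.9], [25.3, -129.9], [25.1, -103.5], [-24.9, -103.1], [-49.2, -103.1], [0.3, -102.7], [49.9, -102.3], [-49.5, -76.2], [25.0, -76.1], [-25.0, -75.8], [50.1, -75.7], [0.1, -75.6], [-24.6, -48.9], [49.6, -48.8], [-49.5, -48.6], [25.6, -48.5], [0.6, -48.1]]
```

View pics/v4.png

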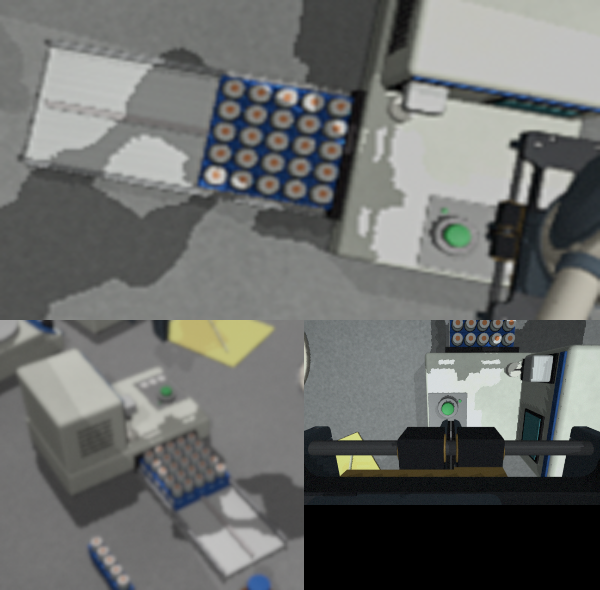

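The row is tight, with a cap pitch of 27.05 mm, and square against the black stop plate (scaled crop about (350,150)). The key is clear and green at crop (457,235), and in the wrist view at about (309,190). I'll cross-check the key's position using the scene and wrist cameras.

```bash
python3 -c "
from h import *
w=vision.capture('wrist')
for n,im,box in [('top',cv2.imread('pics/t4.png'),(415,230,450,275)),('scene',cv2.imread('pics/s4.png'),(275,130,300,155)),('wrist',w,(250,120,380,230))]:
    I=im.astype(int); m=(I[...,1]-I[...,2]>30)&(I[...,1]-I[...,0]>15); k=np.zeros_like(m); k[box[1]:box[3],box[0]:box[2]]=1
    q,l,s,ce=cv2.connectedComponentsWithStats((m&k).astype(np.uint8)); i=1+np.argmax(s[1:,4])
    print(n,ce[i].round(1),s[i],ray(n,ce[i],.084).round(4))
go([.4198,-.2096,.095])"
```

```text
top [432.  257.8] [428 254   9   9  62] [ 0.4186 -0.2105  0.084 ]
scene [288.  141.6] [285 139   7   6  29] [ 0.4189 -0.212   0.084 ]
wrist [310.7 193.3] [298 180  27  28 595] [ 0.4196 -0.2113  0.084 ]
t 9.67 tcp [ 0.4235 -0.2082  0.2199] rowframe [-0.0651 -0.2862  0.2199] F [ 0.36  0.38 -0.57] w 0.005
  cm [-0.25 -0.46 12.48] deg [ 0.55 -0.21  0.  ]
```

All three cameras agree within 2 mm, at about (0.419,-0.211).

>>> apply_moves --increments '[{"tx": -0.4,"ty": -0.35,"tz": 1.5,"ax": 0.5,"ay": -0.2,"az": 0,"grip": 0},{"tx": -0.4,"ty": -0.35,"tz": 4,"ax": 0.5,"ay": -0.2,"az": 0,"grip": 0},{"tx": -0.4,"ty": -0.35,"tz": 7,"ax": 0.5,"ay": -0.2,"az": 0,"grip": 0},{"tx": -0.4,"ty": -0.35,"tz": 9.5,"ax": 0.5,"ay": -0.2,"az": 0,"grip": 0},{"tx": -0.4,"ty": -0.35,"tz": 11,"ax": 0.5,"ay": -0.2,"az": 0,"grip": 0},{"tx": -0.4,"ty": -0.35,"tz": 12,"ax": 0.5,"ay": -0.2,"az": 0,"grip": 0},{"tx": -0.4,"ty": -0.35,"tz": 12.4,"ax": 0.5,"ay": -0.2,"az": 0,"grip": 0},{"tx": -0.4,"ty": -0.35,"tz": 12.5,"ax": 0.5,"ay": -0.2,"az": 0,"grip": 0},{"tx": -0.4,"ty": -0.35,"tz": 12.5,"ax": 0.5,"ay": -0.2,"az": 0,"grip": 0},{"tx": -0.4,"ty": -0.35,"tz": 12.5,"ax": 0.5,"ay": -0.2,"az": 0,"grip": 0}]'

```text
time_s: 10.5
tool_pos: [0.4211, -0.2111, 0.0956]
eef_rot: [0.001, 0.773, 0.635, 0.001]
force: [0.2, -0.7, -0.4]
gripper_width: 0.003
```

```bash
python3 -c "
from h import *
go([.4193,-.2113,.080])"
```

```text
t 10.5 tcp [ 0.4211 -0.2111  0.0956] rowframe [-0.0669 -0.2895  0.0956] F [ 0.25 -0.66 -0.37] w 0.003
  cm [-0.06 -0.18  1.56] deg [0.11 0.01 0.04]
```

Pressing down slowly, aiming just past the 5 mm bottom.

>>> apply_moves --increments '[{"tx": 0,"ty": -0.15,"tz": 0.3,"ax": 0,"ay": 0,"az": 0,"grip": 0},{"tx": 0,"ty": -0.15,"tz": 0.6,"ax": 0,"ay": 0,"az": 0,"grip": 0},{"tx": 0,"ty": -0.15,"tz": 0.9,"ax": 0,"ay": 0,"az": 0,"grip": 0},{"tx": 0,"ty": -0.15,"tz": 1.1,"ax": 0,"ay": 0,"az": 0,"grip": 0},{"tx": 0,"ty": -0.15,"tz": 1.25,"ax": 0,"ay": 0,"az": 0,"grip": 0},{"tx": 0,"ty": -0.15,"tz": 1.4,"ax": 0,"ay": 0,"az": 0,"grip": 0},{"tx": 0,"ty": -0.15,"tz": 1.5,"ax": 0,"ay": 0,"az": 0,"grip": 0},{"tx": 0,"ty": -0.15,"tz": 1.6,"ax": 0,"ay": 0,"az": 0,"grip": 0},{"tx": 0,"ty": -0.15,"tz": 1.65,"ax": 0,"ay": 0,"az": 0,"grip": 0},{"tx": 0,"ty": -0.15,"tz": 1.65,"ax": 0,"ay": 0,"az": 0,"grip": 0}]'

```text
time_s: 11.33
tool_pos: [0.4197, -0.2109, 0.0798]
eef_rot: [0.001, 0.773, 0.635, 0.001]
force: [-5.4, 3.7, 25.8]
gripper_width: 0.005
```

The force reached 26 N at z=0.0798, so the key is bottomed. Now I'll release it and move clear.

>>> apply_moves --increments '[{"tx": 0,"ty": 0,"tz": -0.3,"ax": 0,"ay": 0,"az": 0,"grip": 0},{"tx": 0,"ty": 0,"tz": -1,"ax": 0,"ay": 0,"az": 0,"grip": 0},{"tx": 0,"ty": 0,"tz": -2.5,"ax": 0,"ay": 0,"az": 0,"grip": 0},{"tx": 0,"ty": 0,"tz": -5,"ax": 0,"ay": 0,"az": 0,"grip": 0},{"tx": 0,"ty": 0,"tz": -8,"ax": 0,"ay": 0,"az": 0,"grip": 0},{"tx": 0,"ty": 0,"tz": -11,"ax": 0,"ay": 0,"az": 0,"grip": 0},{"tx": 0,"ty": 0,"tz": -13,"ax": 0,"ay": 0,"az": 0,"grip": 0},{"tx": 0,"ty": 0,"tz": -14,"ax": 0,"ay": 0,"az": 0,"grip": 0},{"tx": 0,"ty": 0,"tz": -14,"ax": 0,"ay": 0,"az": 0,"grip": 0},{"tx": 0,"ty": 0,"tz": -14,"ax": 0,"ay": 0,"az": 0,"grip": 0}]'

```text
time_s: 12.17
tool_pos: [0.4194, -0.2107, 0.22]
eef_rot: [0.002, 0.773, 0.635, 0.001]
force: [0.4, 0.1, -0.4]
gripper_width: 0.005
```

```bash
python3 -c "
from h import *
go([.4193,-.2113,.22]); im=vision.capture('top'); sc=vision.capture('scene'); w=vision.capture('wrist')
c=cam('top'); I=im.astype(int); ww=np.clip(I[...,2]-I[...,0]-20,0,None)[185:260,300:400]
n,l,s,ce=cv2.connectedComponentsWithStats((ww>15).astype(np.uint8))
P=np.array([(ray('top',(ce[i][0]+300,ce[i][1]+185),.062,c)-CEN)@np.c_[XS,YS,[0,0,1]] for i in range(1,n) if s[i,4]>=2])
P=P[np.argsort(P[:,1])]; print(len(P),[(P[5*i:5*i+5,1].mean()*1000).round(1) for i in range(5)])
for nm,im_,box in [('scene',sc,(275,130,300,155)),('wrist',w,(250,120,380,230))]:
    I=im_.astype(int); m=(I[...,1]-I[...,2]>30)&(I[...,1]-I[...,0]>15); k=np.zeros_like(m); k[box[1]:box[3],box[0]:box[2]]=1
    q,l,s,ce=cv2.connectedComponentsWithStats((m&k).astype(np.uint8)); i=1+np.argmax(s[1:,4]); print(nm,ce[i].round(1),s[i],ray(nm,ce[i],.084).round(4))
cv2.imwrite('pics/v5.png',np.vstack([im[60:320,60:500],cv2.resize(w,(440,275))]))"
```

```text
t 12.17 tcp [ 0.4194 -0.2107  0.22  ] rowframe [-0.0686 -0.2895  0.22  ] F [ 0.41  0.1  -0.42] w 0.005
  cm [-0.06 -0.   -0.  ] deg [0.19 0.05 0.04]
25 [np.float64(-157.1), np.float64(-130.1), np.float64(-102.9), np.float64(-76.0), np.float64(-48.6)]
scene [288.  141.6] [285 139   7   6  29] [ 0.4189 -0.212   0.084 ]
wrist [316.5 190.6] [303 177  28  28 606] [ 0.4194 -0.212   0.084 ]
```

View pics/v5.png

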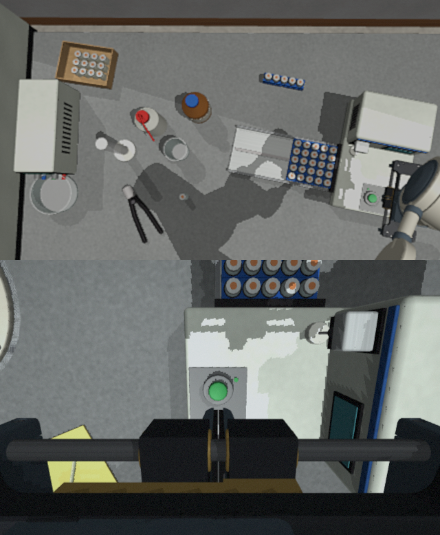

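The row still sits against the stop (crop about (312,162)) and the bystanders are where they started. The key at (372,197) looks exactly as it did before the press. The arm is clear and at rest, so I'm handing the job in.

```bash
python3 -c "
from station import robot
print(robot.sign_off())"
```

```text
the job is handed in; nothing more can be done
None
```

I pushed the five racks home as one train, pressing only on rack 5's rear face, then pressed the start key and handed the job in at about 12 s. The hand-in gives no verdict, so these are my own checks:

- **Push:** I used the two open fingers at low height, at roughly 80 mm/s at most, and crept the last few millimetres. The force was about 4 N while sliding and rose to 15 N with almost no motion when the row met the stop.
- **Row:** After the press, the top camera showed all 25 caps in five square columns about 27.1 mm apart. The row had moved about 103 mm, matching the 103.5 mm I predicted. I did not measure the gap at the stop directly; contact there rests on the force rise and the pictures.
- **Start key:** The fingertips reached z = 0.0798 m with 26 N, so the key was at its 5 mm bottom. After release, the scene camera saw it at exactly the same pixels as before the press, so it had sprung back. Three cameras agreed on its position within 2 mm.
- **Bystanders and arm:** By eye, nothing else on the bench had moved. The arm ended 0.22 m above the bench, touching nothing.

One move call was refused at the start because rows must list every field, and nothing moved. No check failed or disagreed.

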